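# Load a batch of bars into the datum corner of a gauging fixture

## Robot

A 7-joint arm with a two-finger parallel gripper is mounted at the origin on the work surface. World frame = base frame: x ahead of the robot, y to its left, z up, the work surface at z = 0. Lengths are in mm, angles in rad, forces in N, time in s.
With the tool pointing down it reaches from about 425 to 875 mm from the base axis. Payload 4.7 kg.
Tool frame: the origin (TCP) lies at the very end of the fingers, on their centre line; the grasp point (between the pads) lies 19 mm behind it; z points along the fingers, y is the line along which they close (so a half turn about z gives the same grasp; the last joint's range is limited). The gripper opens to 87 mm and grips with 3 to 60 N. Pads are 19 mm wide; open, the fingers measure 117 mm over their backs; the gripper's body (75 mm by 190 mm) begins 51 mm behind the grasp point.
Start: joints at [-1.156, 0.321, -0.07, 1.45, 0.023, 1.371, -0.057], TCP at [253.629, 598.496, 222.587] pointing down, gripper open.
Joint ranges: [-2.86, 2.86], [-0.3, 2.09], [-1.38, 1.24], [0.06, 2.45], [-1.56, 4.7], [0.09, 2.05], [-2.69, 2.69]. Speed limits (rad/s): [2.57, 2.57, 3.14, 3.14, 3.14, 3.14, 3.14].

## Interface

Orientations are given as a rotation vector (axis times angle).
In Python, from plant import r gives the robot as it stands. Calls block until the motion is done:
- r.movep(position, orientation): joint-space move of the TCP to a pose.
- r.move_l(position, v=150, ori=None): straight line of the TCP; ori=None keeps the orientation; v is the mean speed in mm/s.
- r.set_joints(angles): joint-space move.
- r.open() and r.gripper_close(f_grip=None): open the fingers fully, or close them until they stop; f_grip is the grip in N (None keeps the last).
- r.pause(seconds).
- r.ik(position, orientation): joint angles nearest the present ones, or None.
- r.observe(): the state.
- r.grab_frame(name): name is "side" or "top"; returns a dict with "color" (480x640x3 uint8, red, green, blue), "z_map" (480x640 float32, mm along the optical axis (not along the pixel's ray), 0 where there is no reading), "mtx" (3x3 intrinsics, pixels), "T" (4x4, takes a point from camera to world coordinates). Camera axes: x right, y up, looking along -z (the intrinsics and any distortion apply to the point x, -y, -z); pixel columns grow to the right and rows downward; lengths in mm; the calibration is good to about 2 mm. A picture is of the moment at which its call begins.
A pose or a line that the arm cannot do raises r.MotionError and nothing moves.
- r.sign_off(): hands the job in; it is judged then, once.
The state is a dict: "time": time; "joint_pos": joint angles; "dq": joint speeds; "tau": joint torques, N m; "position": TCP position; "eef_rot": TCP orientation; "wrist_force": force on the tool from outside, world axes, zero at the start; "torque": the same for the moment, N m; "width": finger opening in mm; "finger_force": force on a finger pad.
Only numpy, scipy, OpenCV 4.12 (cv2) and the standard library are available. Lean on these libraries where they do the work, as an engineer would, in place of code of your own. Each camera call takes 0.05 s, during which the arm holds its last target. There are 200 camera calls.

## Task

The gauging fixture has just been zeroed: draw the blue setting master out from under the probe bridge and lay it flat in its wooden tray. Then load every bare aluminium bar from the black mat lengthwise under the bridge, side by side and square in the datum corner: the first hard against the side fence, each next one hard against its neighbour, and all with their ends hard against the end stop. When the whole row is home press the green read button right down and let go, leaving the bars seated; do not strike the probe bridge, and leave the two bolts and the caliper where they are.

Things in the scene. Friction and masses are not known exactly. Their poses are not given: they have to be found in the camera images.
- fixture: Gauging fixture, fixed: grey base plate 250 x 330 x 12 mm on the bench, origin at the centre of its underside, x along the 250 mm side (about away from the robot), y along the 330 mm side (about to the robot's left). Clear in front of the bridge, from y = -20 to +165 mm. At home a bar lies along y, centre at y = 0; the first at x = +59 mm, the second at +27, the third at -5 mm.
- stop (a point): Middle of the end stop's face, on top of the plate (fixture x = +32, y = -80 mm). The end stop is a steel bar across the plate, 20 mm high above the plate, 25 mm thick, from fixture x = -35 to +100 mm; its face looks to +y.
- fence (a point): Middle of the side fence's face, on top of the plate (fixture x = +75, y = 0 mm). The side fence is steel, 14 mm high above the plate, 25 mm thick; its face looks to -x. It stands from fixture y = -80 to -20 mm and from +50 to +80 mm; between these is a finger relief only 4 mm high.
- datum (a point): Datum corner of the fixture: where the faces of side fence and end stop meet on top of the plate (fixture x = +75, y = -80 mm, 12 mm above the bench). Its axes are those of the fixture. A bar flush in this corner has its centre at x = -16, y = +80 mm, z = 0 in this frame.
- bridge: Aluminium probe bridge, fixed, with the fixture's origin and axes. The beam runs along x over the plate, from y = -60 to -20 mm, 46 to 68 mm above the bench (a bar on the plate reaches 37 mm: 9 mm free over it). Legs at x = -105 to -83 and +101 to +123 mm. Three probes 8 mm thick stand on the beam up to 98 mm above the bench; their tips hang to 40 mm, clear of bars.
- read_button (a joint): Green push button (30 mm across) in a black ring (46 mm across, top 24 mm above the bench) on the plate behind the end stop, at fixture x = +30, y = -135 mm. Value in m: 0 up, 0.006 fully down, pressed from above against a spring of 1.5 N at the start and 5 N at the bottom; it counts as pressed from 0.004.
- read_button_top (a point): Centre of the top of the read button when up, 34 mm above the bench; it moves down with it.
- bar_a: One of the two or three bare aluminium bars of the batch (absent if None from the start): 32 x 160 x 25 mm (x, y, z), about 0.35 kg, two screw recesses on top; origin at the centre of the underside, length along y. All are alike and either end may lead. They lie flat on the black mat at the start.
- bar_b: One of the two or three bare aluminium bars of the batch (absent if None from the start): 32 x 160 x 25 mm (x, y, z), about 0.35 kg, two screw recesses on top; origin at the centre of the underside, length along y. All are alike and either end may lead. They lie flat on the black mat at the start.
- bar_c: One of the two or three bare aluminium bars of the batch (absent if None from the start): 32 x 160 x 25 mm (x, y, z), about 0.35 kg, two screw recesses on top; origin at the centre of the underside, length along y. All are alike and either end may lead. They lie flat on the black mat at the start.
- master: Setting master: a blue bar 32 x 160 x 25 mm (x, y, z), about 0.35 kg, origin at the centre of the underside, length along y. At the start it lies on the plate under the bridge, in or within about 12 mm of the datum corner.
- tray: Open wooden tray of the master, fixed: 208 x 98 mm outside (x, y), walls 4 mm thick and 12 mm high from the bench, floor 4 mm thick; origin at the centre of the underside. The master lies in it with its length along the tray's x.
- mat: Black rubber mat, fixed, 300 x 220 x 3 mm (x, y, z), origin at the centre of the underside. The bars lie on it about 90 mm apart along x, their length roughly along y.
- bolt_1: Bystander: big steel bolt standing on its head, 92 mm high, head 41 mm across; origin at the centre of its underside.
- bolt_2: Bystander: a second such bolt.
- caliper: Bystander: digital caliper lying flat, 235 mm long along its y, 14 mm high; origin at the middle of its underside.
Not all that is in view belongs to the job. What is shaped like the bar_a but orange is not meant.

How it is judged (in metres and radians):
On the way, in this order (a step that is already met when the one before it is completed fails the run):
1. the master lies in its tray and every bar is home: square and flush in the datum corner (x of master in the frame of tray between -0.028 and 0.028 m and y of master in the frame of tray between -0.035 and 0.035 m and z of master in the frame of tray below 0.008 m and angle between each of master, bar_a, bar_b, bar_c's own z axis and vertical below 0.05 rad and y of bar_a in the frame of datum between 0.077 and 0.083 m and x of each of bar_a, bar_b, bar_c in the frame of datum above -0.086 m and z of each of bar_a, bar_b, bar_c in the frame of datum below 0.004 m and angle between the y axis of each of bar_a, bar_b, bar_c and the y axis of datum, either way round below 0.02 rad and (x of bar_a in the frame of datum above -0.019 m or horizontal distance between bar_a and bar_b below 0.035 m or horizontal distance between bar_a and bar_c below 0.035 m) and y of bar_b in the frame of datum between 0.077 and 0.083 m and (x of bar_b in the frame of datum above -0.019 m or horizontal distance between bar_b and bar_a below 0.035 m or horizontal distance between bar_b and bar_c below 0.035 m) and y of bar_c in the frame of datum between 0.077 and 0.083 m and (x of bar_c in the frame of datum above -0.019 m or horizontal distance between bar_c and bar_a below 0.035 m or horizontal distance between bar_c and bar_b below 0.035 m) and x of any of bar_a, bar_b, bar_c in the frame of datum above -0.019 m), for 0.3 s.
2. with the row home, the read button is pressed down (all of step 1 and value of joint read_button above 0.004 m), for 0.05 s.
At the end, for the whole second after the job is handed in: Each bar flat on the plate, within 3 mm of the end stop and 0.02 rad of square; one within 3 mm of the side fence, the others within 3 mm of a neighbour (row within 6 mm); master flat in its tray; read button pressed with the row home, then up again; all at rest (all of step 1 and value of joint read_button below 0.002 m and linear speed of each of bar_a, bar_b, bar_c, master below 0.01 m/s); the robot touches nothing.
It fails at once if a bolt or the caliper is moved by more than 20 mm or a bolt is tipped (distance of any of bolt_1, bolt_2, caliper from where it was at the start of the episode above 0.02 m or angle between any of bolt_1, bolt_2, caliper's own z axis and vertical above 0.3 rad).
It fails at once if the robot strikes the probe bridge (over 15 N) (contact force between any of the arm, the fingers and bridge above 15 N).
Of bar_a, bar_b, bar_c only 2 to 3 are there at a start; the rules pass over those that are not, and their reading is None.
At some moment in a run one of bar_a, bar_b, bar_c may be knocked a few centimetres aside while the robot is not near it.
It also fails if it takes over 210 s, if anything falls off the work surface, if the arm or the gripper's body presses on something with over 40 N, if the wrist force passes 120 N, or if a joint passes its speed limit or range.

## Working session

There is one attempt and no reset: what is moved stays moved. The work goes in short steps, each a Python script; the robot and the scene stay as the last script left them, time stands still between calls to the robot, and variables do not carry over. Pictures are saved under pics/ and viewed, at most 14 in all, crops included, and the job is handed in when it is done.

```bash
ls; mkdir -p pics; python3 - <<'E'
from plant import r
import cv2,numpy as np
o=r.observe();print(o)
for n in("top","side"):
    f=r.grab_frame(n);cv2.imwrite(f"pics/{n}0.png",f["color"][:,:,::-1]);np.savez(f"pics/{n}0.npz",**f);print(n,f["mtx"],f["T"], {k:v for k,v in f.items() if k not in("color","z_map","mtx","T")})
E
```

```text
pics
{'time': 0.0, 'joint_pos': array([-1.1559027 ,  0.32182103, -0.0700714 ,  1.45168377,  0.02257309,
        1.37078518, -0.05692994]), 'dq': array([-1.31473714e-03, -1.05845129e-03,  5.20761258e-04, -1.45655303e-03,
       -1.04360299e-03, -1.79538785e-03, -5.92298653e-06]), 'tau': array([ 1.29868763e-04, -4.91274691e+01, -4.03742613e-01, -3.12516475e+01,
       -6.38633547e-02,  4.40821680e-02,  1.56555138e-04]), 'position': array([253.42526239, 597.95862042, 221.45826856]), 'eef_rot': array([-6.25325262e-01, -3.07841607e+00,  2.96274303e-03]), 'wrist_force': array([-0.04311296,  0.45760213, -0.29400984]), 'torque': array([-0.00974997, -0.02565391, -0.01594644]), 'finger_force': 0.0, 'width': 87.06039370691595}
top [[605.95551392   0.         319.3916535 ]
 [  0.         605.95551392 230.5193865 ]
 [  0.           0.           1.        ]] [[ 9.48413338e-03  9.98338279e-01 -5.68395226e-02  4.44420026e+02]
 [-9.99943025e-01  9.19021547e-03 -5.43018490e-03  1.19599760e+02]
 [-4.89879399e-03  5.68877848e-02  9.98368560e-01  1.52278823e+03]
 [ 0.00000000e+00  0.00000000e+00  0.00000000e+00  1.00000000e+00]] {}
side [[510.43660354   0.         320.39222216]
 [  0.         510.43660354 240.75184967]
 [  0.           0.           1.        ]] [[-9.98674393e-01  4.57896957e-02 -2.35108802e-02  4.83188174e+02]
 [-4.89954017e-02 -7.05647576e-01  7.06866996e-01  1.04124477e+03]
 [ 1.57768291e-02  7.07081893e-01  7.06955649e-01  9.61605296e+02]
 [ 0.00000000e+00  0.00000000e+00  0.00000000e+00  1.00000000e+00]] {}
```

View pics/top0.png

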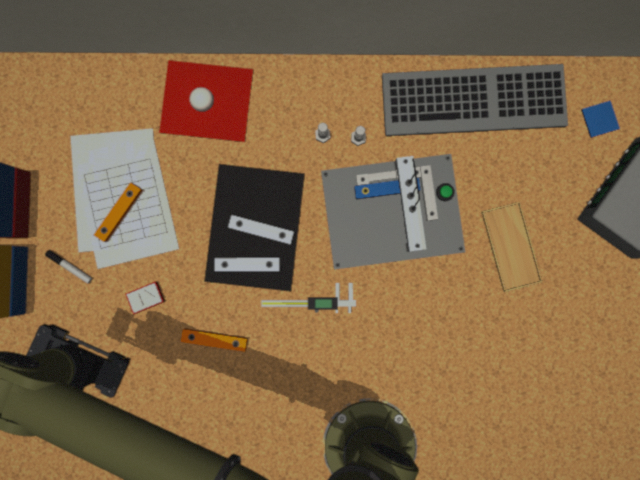

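View pics/side0.png

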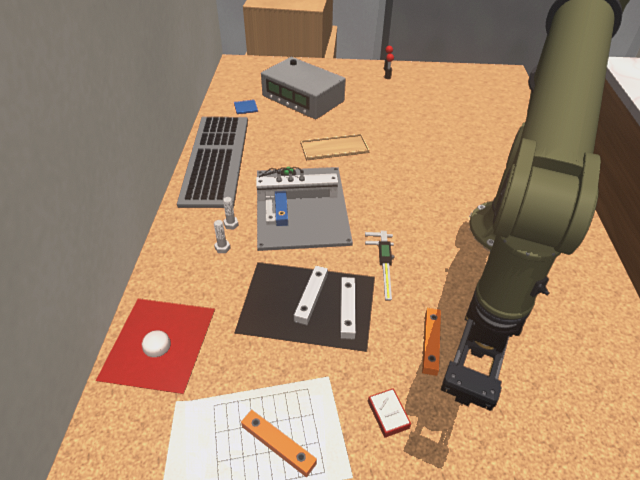

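Top view: two bare bars on the mat (about (261,230) and (247,264)), the master at (385,188) under the bridge at (412,203), the button at (446,191), the tray at (512,247) and the bolts at (323,132) and (359,134). The side view agrees with this, and I see no third bar. Next I'll localise these from depth and colour.

```bash
cat > h.py <<'E'
import numpy as np, cv2
def cloud(f):
    z=f["z_map"].astype(float);K=f["mtx"];v,u=np.mgrid[:480,:640]
    P=np.stack([(u-K[0,2])/K[0,0]*z,-(v-K[1,2])/K[1,1]*z,-z],-1)
    W=P@f["T"][:3,:3].T+f["T"][:3,3];W[z==0]=np.nan
    return W
def box(P):
    (c,s,a)=cv2.minAreaRect(P[:,:2].astype(np.float32))
    if s[0]<s[1]: s=s[::-1];a+=90   # a = direction of long side
    a=(a+90)%180-90 if False else a%180
    return np.round(c,1),np.round(s,1),round(a,2)
def comps(f,zlo,zhi,sel=None,minpx=25):
    W=cloud(f);hsv=cv2.cvtColor(f["color"],cv2.COLOR_RGB2HSV)
    m=(W[...,2]>zlo)&(W[...,2]<zhi)
    if sel is not None:m&=sel(hsv)
    n,l,s,_=cv2.connectedComponentsWithStats(m.astype(np.uint8),connectivity=4)
    out=[]
    for i in range(1,n):
        if s[i,4]>=minpx:
            p=W[l==i];out.append((*box(p),round(np.median(p[:,2]),1),int(s[i,4])))
    return out
blue=lambda h:(h[...,0]>95)&(h[...,0]<125)&(h[...,1]>120)
bare=lambda h:(h[...,1]<60)&(h[...,2]>110)
green=lambda h:(h[...,0]>45)&(h[...,0]<90)&(h[...,1]>100)
E
python3 - <<'E'
from h import *
for n in("top","side"):
    f=dict(np.load(f"pics/{n}0.npz"));W=cloud(f)
    def show(t,c):
        for x in c:
            if 150<x[0][0]<850 and -500<x[0][1]<600: print(n,t,*x)
    show("bar/fence",comps(f,19,36,bare,60)); show("blue",comps(f,20,45,blue,40));show("plate",comps(f,7,17,None,400))
    show("beam",comps(f,58,76,None,50));show("tall",comps(f,76,130,None,8));show("green",comps(f,20,45,green,10)); show("low",comps(f,8,15,None,60))
    show("stoplevel",comps(f,28,36,bare,30))
    for p in ([(512,247),(484,210),(518,207),(540,280),(505,290),(350,300),(248,264)] if n=="top" else [(335,147),(311,205)]): print(p,W[p[1],p[0]].round(1))
    for q in [(450,156),(323,170),(337,267),(465,250)] if n=="top" else []: print(q,W[q[1]-2:q[1]+3,q[0]-2:q[0]+3,2].round())
E
```

```text
top bar/fence [ 626.  -137.7] [135.5  34.6] 9.32 31.0 531
top bar/fence [658.4  21.3] [33.  26.7] 92.1 25.9 119
top bar/fence [531.9 274. ] [161.  32.] 75.5 27.9 773
top bar/fence [445.2 307.2] [157.1  29.7] 90.55 28.0 780
top bar/fence [360.8 558.6] [75.8 48.3] 112.8 23.3 504
top blue [632.6 -13.2] [108.7  31.6] 97.82 36.7 490
top plate [ 672.  -162.1] [101.   98.6] 7.93 11.8 709
top plate [581.7 -54.9] [331.4 251.3] 98.19 11.9 7520
top beam [595.6 -92.1] [227.6  42.9] 8.2 67.8 1502
top tall [773.3 122.4] [22.  21.1] 95.72 91.6 83
top tall [766.1  32.6] [21.9 21.2] 105.16 91.4 83
top tall [635.  -92.8] [114.9  25. ] 6.41 97.5 159
top green [ 630.4 -185.3] [31.4 30.8] 176.82 32.8 137
top low [ 676.2 -166. ] [93.3 89.9] 7.48 11.6 538
top low [687.2 -32.4] [51.1 31.8] 112.44 11.6 114
top low [694.3   3.4] [48.5 39.4] 139.31 11.6 127
top low [581.7 -54.9] [331.4 251.3] 98.19 11.6 5498
top low [ 592.8 -129.3] [84.3 11.6] 8.08 12.1 109
top low [352.2 100. ] [52.2 32.3] 80.79 12.1 148
top stoplevel [ 627.3 -141.4] [133.3  25.8] 8.09 31.9 387
top stoplevel [436.7 363.5] [37.  31.6] 45.69 30
[... 1272 characters left out ...]
[232.6  64.8] 102.15 11.0 528
side beam [591.2 -90.6] [227.9  52. ] 7.99 67.3 941
side tall [631.2 -92.6] [93.3 28.6] 4.39 94.1 103
side tall [577.8 -94.4] [15.4  8.4] 93.36 94.6 20
side tall [609.1 -88.8] [13.1  7.1] 108.36 88.6 27
side tall [686.3 -94.7] [11.2  7.6] 21.59 79.4 9
side tall [762.5  34.3] [25.1 22.3] 100.8 88.7 75
side tall [769.6 124.1] [23.1 22.5] 72.7 89.4 82
side green [ 629.5 -173.9] [9.  8.2] 179.97 32.9 12
side low [576.6 -53.7] [339.3 249.7] 97.87 11.7 4149
side low [342.5 112.2] [106.3  37.9] 91.17 12.8 178
side low [765.8 129.9] [35.5 24.4] 30.62 12.9 61
side low [847.1 447.6] [56.6 22.4] 30.07 11.7 70
(335, 147) [ 488.7 -346.8    6.3]
(311, 205) [548.3 -49.4  11.9]
```

Sizes and heights match the given ones: fixture centre ≈(579.5,-54.3) at 8.1°, tray ≈(491,-352) at ~16°. First the master.

```bash
cat >> h.py <<'E'
from scipy.spatial.transform import Rotation as Ro
from plant import r
TH=np.deg2rad(8.1);C0=np.array([579.5,-54.3])
Rf=np.array([[np.cos(TH),-np.sin(TH)],[np.sin(TH),np.cos(TH)]])
def fw(x,y,z): return np.array([*(C0+Rf@[x,y]),z])
def wf(p): return Rf.T@(np.asarray(p)[:2]-C0)
def down(phi):   # closing direction (tool y) at angle phi in world
    c,s=np.cos(phi),np.sin(phi)
    return Ro.from_matrix(np.array([[-s,c,0],[c,s,0],[0,0,-1]]).T).as_rotvec()
def ori(phi,pos):  # best of the two half turns
    best=None
    for p in(phi,phi+np.pi):
        q=r.ik(list(pos),list(down(p)))
        if q is not None and (best is None or abs(q[6])<best[0]): best=(abs(q[6]),down(p))
    return best[1]
def st(t=""):
    o=r.observe();print(t,round(o["time"],1),o["position"].round(1),wf(o["position"]).round(1),"w",round(o["width"],1),"F",o["wrist_force"].round(1),"ff",round(o["finger_force"],1));return o
E
python3 - <<'E'
from h import *
p=fw(57,26,150);o=ori(TH,p);print(o,r.ik(list(p),list(o)))
q=fw(57,26,24); tr=np.array([491,-352,150.]); print(r.ik(list(tr),list(ori(np.deg2rad(105.7),tr))))
r.movep(list(fw(57,26,230)),list(o));r.move_l(list(p));st()
r.move_l(list(q),v=100);st("down")
r.gripper_close(40);st("grip")
r.move_l(list(fw(57,26,26)),v=50);st("up2")
r.move_l(list(fw(57,125,27)),v=120);st("out")
r.move_l(list(fw(57,125,220)),v=200);st("lift")
f=r.grab_frame("top");g=r.grab_frame("side")
print(comps(f,150,260,blue,30),comps(g,150,260,blue,30))
print([x for x in comps(f,19,36,bare,60)])
import cv2;cv2.imwrite("pics/side1.png",g["color"][:,:,::-1])
E
```

```text
[2.05900036 2.37278779 0.        ] [-0.46531641  0.3600531   0.57132166  1.60971474 -0.20341533  1.23177997
  0.28615059]
[-0.14294883  0.36251999  0.890132    1.69082152 -0.29667547  1.23075883
 -0.48106394]
 3.4 [632.8 -20.5 150.8] [57.6 26. ] w 87.2 F [0.4 0.2 0. ] ff 0.0
down 4.8 [632.9 -20.5  24.8] [57.7 25.9] w 86.9 F [-0.1 -0.5  0.7] ff 0.0
grip 5.7 [632.5 -20.5  24. ] [57.3 26. ] w 31.3 F [ 1.3 -0.  -0.6] ff 40.0
up2 6.0 [631.3 -20.5  25.3] [56.1 26.2] w 31.6 F [ 0.5 -0.4 -4.2] ff 40.0
out 6.9 [618.5  76.   27.1] [ 57.  123.5] w 31.8 F [-0.1 -0.4 -2.8] ff 40.0
lift 8.1 [617.4  77.3 218.4] [ 56.1 125. ] w 31.2 F [-0.5  0.3 -3.6] ff 40.0
[(array([630. , -12.7]), array([30.9, 13.5]), 1.66, np.float64(231.5), 89), (array([609.8, 127.4]), array([29.7, 18.1]), 6.28, np.float64(231.4), 103)] [(array([608.3, 119.7]), array([42.5, 29.8]), 97.18, np.float64(230.7), 91)]
[(array([859.4, 429. ]), array([53.7, 52.4]), 75.94, np.float64(28.3), 344), (array([ 625.9, -138.7]), array([135.3,  35.6]), 9.43, np.float64(31.0), 541), (array([531.9, 273.3]), array([159.7,  32.1]), 75.4, np.float64(27.6), 774), (array([445.2, 306.8]), array([156.6,  29.6]), 90.54, np.float64(27.6), 773), (array([360.8, 559.1]), array([74.9, 48.6]), 112.92, np.float64(23.1), 509)]
```

```bash
python3 - <<'E'
from h import *
R=Ro.from_rotvec(r.observe()["eef_rot"]).as_matrix()
s=np.sign(R[:2,0]@Rf[:,1])
T=np.array([491,-352.]);best=None
for p in (np.deg2rad(105.8),np.deg2rad(285.8)):
    o=down(p);X=Ro.from_rotvec(o).as_matrix()[:2,0];xy=T+19*s*X
    q=r.ik([*xy,150],list(o))
    if q is not None and (best is None or abs(q[6])<best[0]):best=(abs(q[6]),xy,list(o))
_,xy,o=best;print(best)
r.movep([*xy,200],o);st()
r.move_l([*xy,30],v=150);st()
r.move_l([*xy,17],v=40);st("placed")
r.open();st("open")
r.move_l([*xy,180],v=200)
f=r.grab_frame("top");np.savez("pics/t2.npz",**f);g=r.grab_frame("side")
r.movep([480,120,300],list(ori(TH,[480,120,300])))
f=r.grab_frame("top");g=r.grab_frame("side")
for n,k in(("t",f),("s",g)): print(n,comps(k,15,45,blue,40));print([x for x in comps(k,19,36,bare,60)])
cv2.imwrite("pics/top2.png",cv2.resize(f["color"][150:300,200:560,::-1],None,fx=2.2,fy=2.2,interpolation=cv2.INTER_CUBIC))
E
```

```text
(np.float64(0.3896972102182758), array([ 509.28214188, -346.82667531]), [np.float64(3.1117772530206405), np.float64(0.4317947761062847), np.float64(0.0)])
 9.8 [ 510.9 -344.7  199.7] [-108.8 -277.9] w 31.5 F [-0.4  0.7 -5.4] ff 40.0
 11.0 [ 510.  -347.4   31.1] [-110.2 -280.4] w 31.8 F [ 0.5  0.1 -4. ] ff 40.0
placed 11.5 [ 509.1 -346.7   16.7] [-110.9 -279.6] w 32.0 F [-0.5 -0.  -3.7] ff 40.0
open 12.7 [ 509.3 -346.8   17. ] [-110.7 -279.7] w 86.8 F [-0.2  0.8 -0.1] ff 0.0
t [(array([ 491.8, -350.4]), array([155. ,  31.7]), 15.61, np.float64(28.3), 689), (array([399.7, 860.6]), array([159.7,   8.7]), 179.47, np.float64(30.7), 363)]
[(array([860.7, 429.2]), array([54.9, 52. ]), 161.0, np.float64(28.4), 337), (array([ 625.6, -136.5]), array([137.7,  39.6]), 6.0, np.float64(31.0), 551), (array([658.7,  22.1]), array([30. , 25.3]), 99.44, np.float64(25.8), 116), (array([532.8, 277.7]), array([151.5,  31.9]), 75.45, np.float64(28.0), 697), (array([445.2, 306.8]), array([156.9,  29.7]), 90.54, np.float64(27.7), 779), (array([360.8, 558.8]), array([76.3, 48.6]), 112.67, np.float64(23.0), 506)]
s [(array([ 486. , -350.6]), array([108.2,  36.6]), 15.48, np.float64(29.5), 136)]
[(array([1222.8, -941.6]), array([1161.6,   11. ]), 90.11, np.float64(28.3), 462), (array([1222.8,   10.8]), array([741.7,   9.1]), 89.86, np.float64(27.6), 900), (array([667. , -73.5]), array([27.1, 22.8]), 97.44, np.float64(24.8), 62), (array([654.6,  22.2]), array([34. , 24.6]), 99.28, np.float64(25.3), 80), (array([527.9, 273.9]), array([162.6,  33.4]), 75.54, np.float64(27.5), 729), (array([441.1, 307.8]), array([162. ,  31.6]), 91.19, np.float64(27.6), 767), (array([855.3, 432.6]), array([53.6, 53.2]), 170.65, np.float64(27.6), 449), (array([356.6, 560.3]), array([74.7, 49.3]), 112.67, np.float64(22.6), 846)]
```

View pics/top2.png

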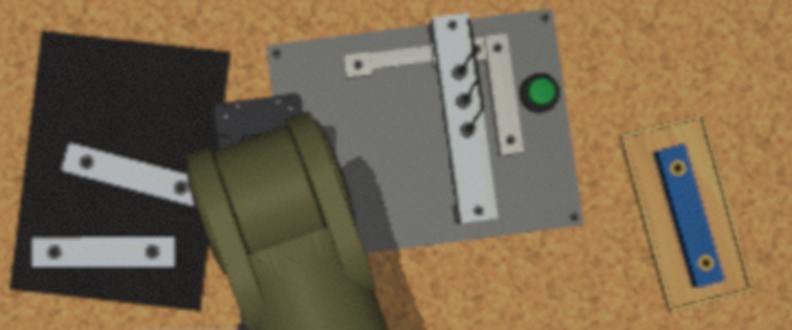

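```bash
cat >> h.py <<'E'
def probe(p,d,n,step,lim,v=25,rep=True):
    """step from fixture point p along fixture dir d until reaction force on the tool exceeds lim"""
    d=np.array(d,float);F0=np.mean([r.observe()["wrist_force"] for _ in range(3)],0);dw=np.array([*(Rf@d[:2]),d[2]])
    p=np.array(p,float)
    for i in range(n):
        p=p+d*step;r.move_l(list(fw(*p)),v=v)
        F=-(r.observe()["wrist_force"]-F0)@dw
        if F>lim:break
    print("probe end",p.round(1),"F",round(F,1),i);return p
def fetch(c,ang,off=26,xin=54,lift=25.5):
    """grip bar centre c (world), long axis angle ang deg (pointing to +y), carry to in front of bridge"""
    a=np.deg2rad(ang);g=np.array(c)+off*np.array([np.cos(a),np.sin(a)])
    k=ori(TH,fw(54,26,100));X=Ro.from_rotvec(k).as_matrix()[:2,0]@Rf[:,1]
    br=0 if np.allclose(Ro.from_rotvec(k).as_matrix(),Ro.from_rotvec(down(TH)).as_matrix()) else np.pi
    o=list(down(a-np.pi/2+br));k=list(k)
    r.movep([*g,160],o);r.move_l([*g,30],v=180);r.move_l([*g,15],v=60);st("at")
    r.gripper_close(40);s=st("grip")
    if not 29<s["width"]<35: raise SystemExit("no grip")
    r.move_l([*g,150],v=200)
    r.movep(list(fw(xin,118,130)),k);r.move_l(list(fw(xin,118,40)),v=150);r.move_l(list(fw(xin,118,lift)),v=40);st("front")
E
python3 - <<'E'
from h import *
r.movep([530,274,200],list(ori(np.deg2rad(-14.5),[530,274,200])))
fetch([530,274],75.5)
r.move_l(list(fw(54,38,25.5)),v=100);st("in")
p=probe([54,38,25.5],[0,-1,0],12,1.5,5);st()
E
```

```text
at 17.9 [536.2 299.   14.6] [  6.9 355.9] w 87.3 F [-0.9  0.4  0. ] ff 0.0
grip 18.9 [536.7 299.1  15. ] [  7.5 355.9] w 31.9 F [ 0.8 -0.2 -1.2] ff 40.0
front 21.9 [616.2  70.1  25.3] [ 53.9 118. ] w 31.7 F [ 0.  -0.2 -2.5] ff 40.0
in 22.9 [627.3  -8.4  25.1] [53.8 38.7] w 31.6 F [-0.5 -1.  -3.5] ff 40.6
probe end [54.  23.  25.5] F 6.9 9
 25.4 [629.5 -21.4  25.3] [54.1 25.6] w 31.8 F [-0.7  5.9 -2.3] ff 40.0
```

```bash
python3 - <<'E'
from h import *
r.move_l(list(fw(54,25.5,25.5)),v=25)
p=probe([54,25.5,25.5],[0,0,-1],5,.7,3)
z=p[2]
p=probe([54,25.5,z],[1,0,0],16,.8,6);st("x")
p=probe(p,[0,-1,0],6,.8,9);st("y")
r.open();st("open")
r.move_l(list(fw(p[0],p[1],130)),v=200)
r.movep([480,250,300],list(ori(TH,[480,250,300])))
f=r.grab_frame("top");g=r.grab_frame("side")
for n,k in(("t",f),("s",g)): print(n,[x for x in comps(k,19,45,bare,60) if 400<x[0][0]<700 and abs(x[0][1])<400])
cv2.imwrite("pics/top3.png",cv2.resize(f["color"][140:290,310:480,::-1],None,fx=4,fy=4,interpolation=cv2.INTER_CUBIC))
E
```

```text
probe end [54.  25.5 23.4] F 7.8 2
probe end [57.2 25.5 23.4] F 6.6 3
x 27.4 [630.4 -21.2  24.1] [55.1 25.6] w 31.5 F [-8.9  3.4 10.7] ff 40.0
probe end [57.2 20.7 23.4] F 7.6 5
y 28.9 [630.5 -21.2  24. ] [55.1 25.5] w 31.8 F [-12.   10.7  13.4] ff 40.0
open 30.0 [633.2 -25.7  23.4] [57.2 20.7] w 86.7 F [0.1 0.1 0.3] ff 0.0
t [(array([ 626.2, -135.9]), array([136. ,  41.4]), 6.08, np.float64(31.8), 653), (array([646.1, -15.3]), array([102.1,  64.2]), 96.75, np.float64(35.8), 648)]
s [(array([627.3, -20.9]), array([116.6,  31.9]), 97.91, np.float64(36.2), 354), (array([654.2,  22. ]), array([31.7, 24.3]), 97.27, np.float64(25.1), 79), (array([441.2, 307.6]), array([161.8,  31.6]), 91.07, np.float64(27.7), 762)]
```

View pics/top3.png

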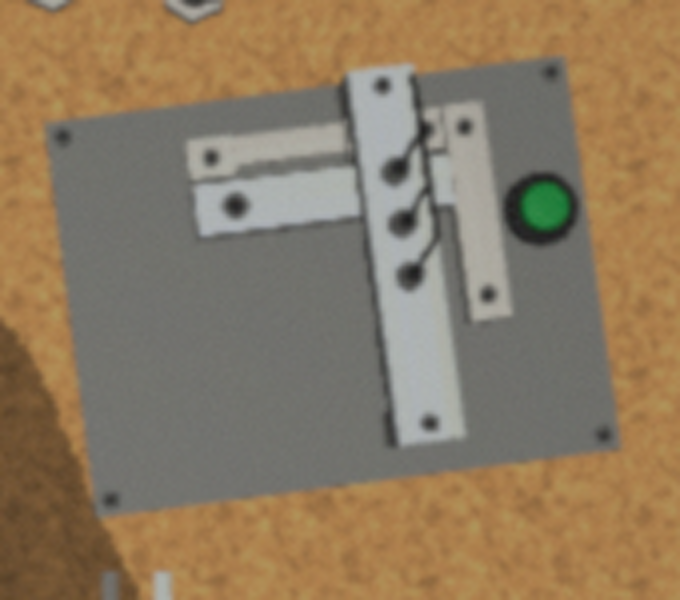

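Bar 1 is in the corner, with its side along the fence at (210,180) and its end on the stop at (445,185). Next, bar 2.

```bash
python3 - <<'E'
from h import *
fetch([443.2,307.3],90.8,xin=-24)
r.move_l(list(fw(-24,38,25.5)),v=100);st("in")
p=probe([-24,38,25.5],[0,-1,0],14,1.5,5);st("y")
y=wf(r.observe()["position"])[1]
p=probe([-24,y,25.5],[0,0,-1],5,.7,3)
p=probe(p,[0,-1,0],5,.8,6);st("y2")
r.open();r.move_l(list(fw(p[0],p[1],130)),v=200)
r.gripper_close(20)
f=r.grab_frame("side");print([x for x in comps(f,19,45,bare,60) if 400<x[0][0]<700 and abs(x[0][1])<400])
r.move_l(list(fw(-70,10,130)),v=200);r.move_l(list(fw(-70,10,28)),v=120);st("push from")
r.move_l(list(fw(-40,10,28)),v=60);st()
p=probe([-40,10,28],[1,0,0],28,2,10,v=40);st("x")
p=probe(p,[1,0,0],3,1,14);st("x2")
r.move_l(list(fw(-40,10,28)),v=80);r.move_l(list(fw(-40,10,150)),v=200)
r.movep([450,250,300],list(ori(TH,[450,250,300])))
f=r.grab_frame("top");g=r.grab_frame("side");np.savez("pics/t4.npz",**f);np.savez("pics/s4.npz",**g)
for n,k in(("t",f),("s",g)): print(n,[x for x in comps(k,19,45,bare,60) if 400<x[0][0]<700 and abs(x[0][1])<400])
cv2.imwrite("pics/top4.png",cv2.resize(f["color"][140:290,310:480,::-1],None,fx=4,fy=4,interpolation=cv2.INTER_CUBIC))
E
```

```text
at 34.1 [442.6 333.1  14.7] [-81.  402.8] w 86.7 F [-0.8 -1.1  0.7] ff 0.0
grip 35.1 [443.1 333.3  15. ] [-80.4 403. ] w 31.2 F [ 1.9  0.4 -0.3] ff 40.0
front 38.3 [539.   59.   25.4] [-24.2 117.9] w 31.4 F [ 0.6 -1.2 -3.2] ff 40.0
in 39.2 [550.3 -19.2  25.4] [-23.9  38.9] w 31.5 F [ 0.2  0.7 -3.3] ff 40.0
probe end [-24.   23.   25.5] F 7.9 9
y 41.7 [552.1 -31.6  25.3] [-23.9  26.3] w 31.7 F [-0.8  8.5 -1.1] ff 40.0
probe end [-24.   26.3  23.4] F 7.5 2
probe end [-24.   23.1  23.4] F 6.4 3
y2 43.5 [552.2 -31.5  24. ] [-23.9  26.4] w 31.6 F [-4.7  9.7 10. ] ff 40.0
[(array([549. , -32.8]), array([118.2,  32.4]), 98.45, np.float64(36.6), 351), (array([680. , -71.1]), array([47.7, 28.5]), 14.22, np.float64(27.0), 109), (array([627.3, -21. ]), array([117.6,  31.8]), 97.96, np.float64(36.4), 352), (array([655.4,  22.5]), array([32.7, 24.4]), 101.8, np.float64(25.3), 78)]
push from 48.3 [509.5 -54.5  28.6] [-69.4   9.7] w 0.5 F [-0.3  0.4  0.4] ff 0.0
 49.0 [538.9 -50.5  28. ] [-39.6   9.5] w 0.3 F [ 0.2 -0.9 -0.4] ff 0.0
probe end [ 6. 10. 28.] F 10.3 22
x 54.7 [581.3 -44.4  27.7] [3.2 9.5] w 0.5 F [-10.   -1.8   6.2] ff 4.9
probe end [ 9. 10. 28.] F 7.3 2
x2 55.5 [581.4 -44.4  27.4] [3.2 9.5] w 0.6 F [-17.3  -2.3  12.7] ff 8.5
t [(array([ 625.4, -135.2]), array([135.2,  39.1]), 7.87, np.float64(32.4), 707), (array([631.9, -16.9]), array([102.4,  89.3]), 98.02, np.float64(36.1), 1155)]
s [(array([628.4, -26.7]), array([130.1,  88. ]), 97.13, np.float64(35.9), 855)]
```

View pics/top4.png

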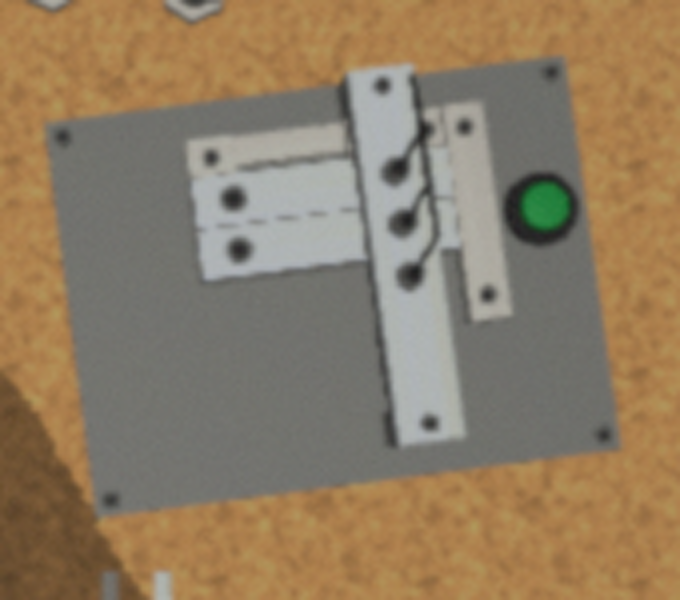

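Row looks tight (seam at (275,218), both ends on the stop). Now I'll seat the ends, push the row sideways again and check.

```bash
python3 - <<'E'
from h import *
for x in (59,27):
    r.movep(list(fw(x,112,150)),list(ori(TH,fw(x,112,150))));r.move_l(list(fw(x,112,26)),v=150)
    r.move_l(list(fw(x,96,26)),v=60)
    p=probe([x,96,26],[0,-1,0],16,1.2,9);st("end")
    r.move_l(list(fw(x,112,26)),v=80);r.move_l(list(fw(x,112,150)),v=200)
r.move_l(list(fw(-30,10,150)),v=200);r.move_l(list(fw(-30,10,28)),v=150);r.move_l(list(fw(-2,10,28)),v=60)
p=probe([-2,10,28],[1,0,0],12,1.2,10);st("x")
r.move_l(list(fw(-30,10,28)),v=80);r.move_l(list(fw(-30,10,150)),v=200)
r.movep([450,250,300],list(ori(TH,[450,250,300])))
f=r.grab_frame("top");g=r.grab_frame("side")
for n,k in(("t",f),("s",g)): print(n,[x for x in comps(k,19,45,bare,60) if 400<x[0][0]<700 and abs(x[0][1])<400])
print(comps(f,15,45,blue,40)[0])
a=cv2.resize(f["color"][150:230,340:460,::-1],(780,520),interpolation=cv2.INTER_CUBIC);cv2.imwrite("pics/top5.png",a)
cv2.imwrite("pics/side5.png",cv2.resize(g["color"][160:250,250:360,::-1],(715,585),interpolation=cv2.INTER_CUBIC))
E
```

```text
probe end [59.  86.4 26. ] F 9.2 7
end 62.9 [625.2  43.5  26. ] [59.  90.4] w 0.4 F [-2.9  8.7  4.2] ff 4.4
probe end [27.  85.2 26. ] F 9.6 8
end 68.0 [593.5  39.1  26. ] [27.1 90.5] w 0.5 F [-3.6  9.6  3.7] ff 5.4
probe end [ 7.6 10.  28. ] F 11.6 7
x 73.6 [581.2 -44.   27.3] [3.2 9.9] w 0.4 F [-11.6  -0.    9. ] ff 6.0
t [(array([ 625.9, -136.7]), array([135.2,  41.8]), 7.13, np.float64(32.2), 710), (array([632. , -17.7]), array([101.5,  89.3]), 98.0, np.float64(36.0), 1138)]
s [(array([628.8, -28.7]), array([135.4,  88.7]), 96.43, np.float64(35.8), 844)]
(array([ 491.9, -350.1]), array([154.9,  33. ]), 16.75, np.float64(28.2), 686)
```

View pics/top5.png

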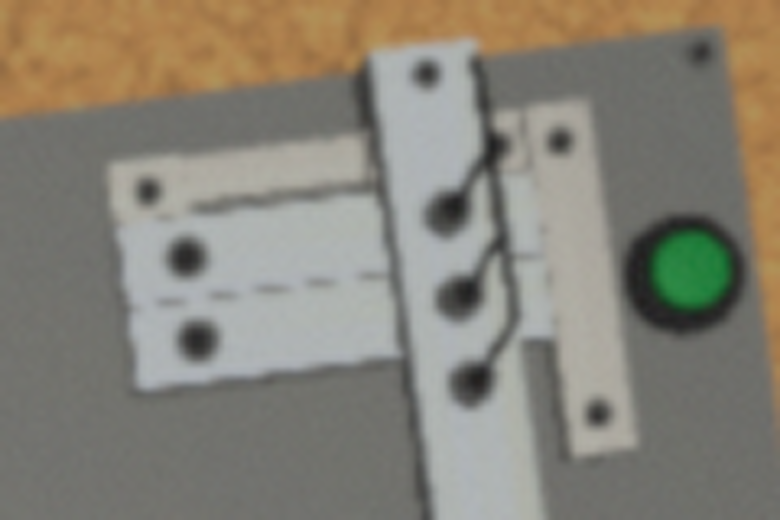

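View pics/side5.png

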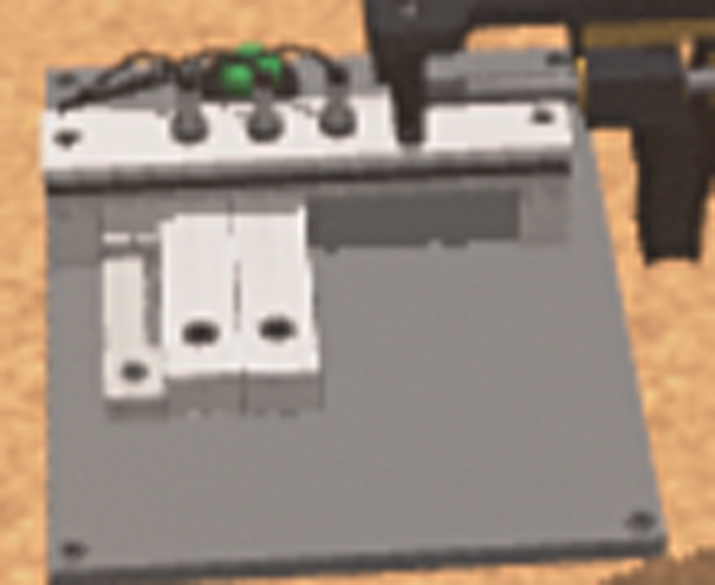

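Both bars sit flush: the ends are level at the stop, there is no gap at the seam, and the fence line is closed. Pressing the button now.

```bash
python3 - <<'E'
from h import *
b=(30,-136)
k=list(ori(TH,fw(*b,150)))
r.movep(list(fw(10,60,260)),k);r.movep(list(fw(*b,220)),k);r.move_l(list(fw(*b,45)),v=120);st("above")
p=probe([*b,36],[0,0,-1],10,1.2,9,v=30);st("pressed");r.pause(.3);st()
r.move_l(list(fw(*b,220)),v=120);r.movep(list(fw(10,60,300)),k);r.movep([450,250,300],k)
f=r.grab_frame("top");g=r.grab_frame("side");st()
for n,k in(("t",f),("s",g)): print(n,[x for x in comps(k,19,45,bare,60) if 400<x[0][0]<700 and abs(x[0][1])<400])
print(comps(f,15,45,blue,40)[0],comps(f,20,45,green,10)[:3])
E
```

```text
above 79.9 [ 628.9 -185.    45.8] [  30.5 -136.3] w 0.2 F [-0.1 -0.2 -0. ] ff 0.0
probe end [  30.  -136.    26.4] F 14.8 7
pressed 82.1 [ 628.5 -184.8   28.3] [  30.1 -136.1] w 0.7 F [-4.3  1.1 14.8] ff 7.5
 82.4 [ 628.5 -184.9   28.3] [  30.2 -136.2] w 0.3 F [-3.4  1.9 14.7] ff 7.5
 86.2 [451.5 247.9 300.1] [-84.2 317.2] w 0.9 F [-0.4  0.6 -0.5] ff 0.0
t [(array([ 627.3, -134.8]), array([138.8,  39.8]), 6.9, np.float64(32.7), 709), (array([631.9, -17.8]), array([101.6,  89.1]), 98.03, np.float64(36.4), 1137)]
s [(array([628.6, -28.6]), array([133.3,  87.7]), 97.15, np.float64(35.7), 845)]
(array([ 491.9, -350. ]), array([154.7,  32.7]), 15.83, np.float64(28.7), 687) [(array([ 631. , -184.9]), array([33.2, 30. ]), 117.19, np.float64(32.7), 133)]
```

The button went fully down (28.3 mm, 15 N) and came back up, and the row and the master haven't moved.

```bash
python3 -c "
from plant import r
print(r.sign_off())"
```

```text
the job is handed in; nothing more can be done
None
```

The job is handed in: the master lies flat in its tray, both bars (only two were on the mat) are seated in the datum corner, and the read button was pressed fully down and released at about 82 s; sign-off gave no verdict, so I can't confirm that it passed.

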